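# Refit the push-fit spout of the water filter

## Task

The washed spout of the drinking-water filter is standing in the drying stand. Refit it: push its stem straight down into the push-fit socket on top of the filter, through the grab ring, past the seal and against the spring of the shut-off valve, until it bottoms on its seat and the grab ring holds it there; do not ram it against the seat. Leave it fully home with its outlet over the glass, and leave the glass, the brush and everything else where they stand.

Things in the scene. Friction and masses are not known exactly. Their poses are not given: they have to be found in the camera images.
- spout: Bent steel tube, 16 mm, 0.16 kg. Origin: centre of the stem's lower end (nose); +z up the stem, +x towards the outlet. Nose tapered from 10 to 16 mm over 9 mm; groove round the stem at z 22 to 28 mm; a thin dark depth ring at z 34 mm is level with the socket's mouth when home. Arm's centreline along +x at z 98 mm (top 106). Starts upright in a well of the stand, leaning up to 3 degrees.
- spout_grip (a point): Point on the stem's axis at z 72.5 mm, middle of a thicker sleeve (24 mm, z 57 to 88) with two spanner flats 21.6 mm apart that face the spout's +y and -y: grip here from above, fingers closing along the spout's y, firmly (about 50 N) so that it does not slip under the push.
- spout_outlet (a point): Centre of the lower face of the outlet nozzle (20 mm wide, pointing down), at x 115, z 64 mm of the spout.
- stand: White drying stand, 136 x 64 mm, 48 mm high, fixed. Origin under its centre. Two round wells 40 mm deep and 17.6 mm wide at x +36 and -36 mm; the spout stands in one, the brush in the other, either way round. A wall cabinet hangs behind and to the right: once the stem is clear of the stand (65 mm up), bring it towards the robot before raising it more.
- brush: Small bottle brush standing in the other well, 100 mm long (its top is about 108 mm above the worktop), 27 mm wide; origin at its lower end.
- filter: The water filter, fixed: a steel bowl 105 mm wide with a white cap; in the middle of the cap rises the grey and white push-fit connector, 36 mm wide. Origin under its centre, on the axis of the socket; z up.
- socket_mouth (a point): Centre of the push-fit socket's round mouth, 152 mm above the worktop, facing up. Bore 17.6 mm, mouth bevelled to 21 mm. Going down: sprung grab teeth from 9 mm (3 to 8 N), sprung seal from 16 mm (8 to 16 N to spread, then less), sprung shut-off valve from 28 mm (the whole push grows to 15 to 24 N), hard seat at 34 mm, reached just after the teeth click into the stem's groove.
- seat: Hard shoulder at the bottom of the socket, out of sight, 34 mm below the mouth; origin as the filter's. Resistance of 23 N or more at full depth means home; more than 30 N on the seat itself damages it. Let go when home, the spout springs back at most 1 mm and is held by the teeth but can be swivelled; let go short of it, the valve's spring drives it up again.
- tumbler: The glass: clear, 80 mm wide at the rim, 91 mm high, standing near the filter about 110 mm from its axis. Origin under its centre.
- mug_1: Bystander: a cream mug with a green band, 86 across the bowl, 90 high (mm).
- lemon_1: Bystander: a lemon, 77 long, 52 high (mm).
- salt_shaker: Bystander: a glass salt shaker with a grey top, 44 wide, 90 high (mm).
- jar_mustard: Bystander: a squat jar with a black lid, 65 wide, 94 high (mm).
- kitchen_timer: Bystander: a red wind-up timer, 69 wide, 68 high (mm).
- tin_tuna: Bystander: a flat tin, 86 wide, 40 high (mm).
There are look-alikes about, which are no part of the job. Leave any turquoise look-alike of the tumbler alone.

How it is judged:
On the way, in this order (a step that is already met when the one before it is completed fails the run):
1. the spout is lifted out of the drying stand (z of spout in the frame of stand above 0.055 m and contact force between spout and the fingers above 1 N), for 0.1 s.
2. the stem is pushed home on its seat (within 1.5 mm) (z of spout in the frame of socket_mouth below -0.0325 m and horizontal distance between spout and socket_mouth below 0.003 m), for 0.2 s.
At the end, for the whole second after the job is handed in: Let go, the stem's nose stays within 1.5 mm of the seat, on the socket's axis within 3 mm and 6 degrees; the outlet is within 30 mm of the upright glass's axis; the spout is at rest (all of step 2 and angle between the z axis of spout and the z axis of filter, either way round below 0.1 rad and horizontal distance between spout_outlet and tumbler below 0.03 m and angle between tumbler's own z axis and vertical below 0.1 rad and linear speed of spout below 0.01 m/s); the robot touches nothing.
It fails at once if the stem is rammed: more than 30 N on the seat (contact force between spout and seat above 30 N).
It fails at once if the glass is shifted by more than 20 mm (distance of tumbler from where it was at the start of the episode above 0.02 m).
It fails at once if the brush is pulled out or knocked out (distance of brush from where it was at the start of the episode above 0.03 m).
It fails at once if a bystander is shifted by more than 30 mm (distance of any of mug_1, lemon_1, salt_shaker, jar_mustard, kitchen_timer, tin_tuna from where it was at the start of the episode above 0.03 m).
It also fails if it takes over 48 s, if anything falls off the work surface, if the arm or the gripper's body presses on something with over 40 N, if the wrist force passes 120 N, or if a joint passes its speed limit or range.

## Robot

A 6-joint arm with a two-finger parallel gripper is mounted at the origin on a cart in front of the work surface, level with it; the furniture and walls round the work are solid. World frame = base frame: x ahead of the robot, y to its left, z up, the work surface at z = 0. Lengths are in m, angles in rad, forces in N, time in s.
With the tool pointing down it reaches from about 0.225 to 0.875 m from the base axis. Payload 3.4 kg.
Tool frame: the origin (TCP) lies on the centre line of the jaws, within the pads' length; the fingertips stand 11 mm ahead of it and the grasp point (between the pads) lies 8 mm behind it; z points along the fingers, y is the line along which they close (so a half turn about z gives the same grasp; the last joint's range is limited). The gripper opens to 85 mm and grips with 20 to 120 N. Pads are 22 mm wide; open, the fingers measure 114 mm over their backs; the gripper's body (76 mm by 85 mm) begins 54 mm behind the grasp point. The pads swing forward as they close: fully open they stand 13 mm farther back than shut.
Start: joints at [-1.333, 0.276, 1.505, -0, 1.361, -0.121], TCP at [0.202, -0.538, 0.242] pointing down, gripper open.
Joint ranges: [-2.89, 2.89], [-0.75, 2.08], [0.22, 2.7], [-1.18, 4.32], [0.11, 2.71], [-2.7, 2.7]. Speed limits (rad/s): [2.57, 2.57, 3.14, 3.14, 3.14, 3.14].

## Interface

Orientations are given as a unit quaternion [w, x, y, z].
In Python, from rig import manip, eyes, job gives the robot as it stands.
- The arm moves only by the tool drive_tool, never from a script. Its argument "rows" is a list of rows, each a list of 3 entries, a list of its own where there are three numbers: the turn, a rotation vector about the world's x, y, z in rad, then the shift along the world's x, y, z in cm, then the finger opening in cm, from 0 to 8.54. A call has 1 to 8 rows; each row shifts and turns the commanded pose from where the row before left it; what a row does not reach is not made up. A row lasts 1/8 s, in which the tool goes at most 62.5 mm and 10.7 degrees, less where a joint would pass 70% of its speed; a pose out of reach is approached as far as the arm can. A call is refused whole if a number of a shift passes 6.25 or a number of a turn 0.188, either way. A call with a gripper value outside its range is refused whole. The fingers move at their own pace and stop on an object; "force" is the grip in N (left out, the last holds). Time passes only in rows, so rows that do not move let the fingers close. It gives the time, the measured TCP pose, the force, the opening and the grip force at its end, in the units of the state.
- manip.get_state(): the state, without advancing time (a new reading comes with each control period).
- eyes.get_image(name): name is "scene" or "side" or "wrist"; returns the picture (480x640x3 uint8, red, green, blue); there is no depth.
- eyes.get_calibration(name): a dict with "camera_matrix" (3x3 intrinsics, pixels), "view" (4x4, takes a point from world to camera coordinates). Camera axes: x right, y up, looking along -z (the intrinsics and any distortion apply to the point x, -y, -z); pixel columns grow to the right and rows downward; lengths in m; the calibration is good to about 2 mm. A picture is of the moment at which its call begins: read the wrist's pose just before it. get_calibration takes no time and is no camera call; for the wrist camera it gives the pose at the moment of the call.
- job.sign_off(): hands the job in; it is judged then, once.
The state is a dict: "clock": time; "qpos": joint angles; "qd": joint speeds; "effort": joint torques, N m; "position": TCP position; "ee_rot": TCP orientation; "contact_force": force on the tool from outside, world axes, zero at the start; "moment": the same for the moment, N m; "width": finger opening in m; "gripper_force": force on a finger pad.
Only numpy, scipy, OpenCV 4.12 (cv2) and the standard library are available. Lean on these libraries where they do the work, as an engineer would, in place of code of your own. Each camera call takes 0.05 s, during which the arm holds its last target. There are 200 camera calls.

## Working session

There is one attempt and no reset: what is moved stays moved. The work goes in short steps, Python scripts to look and compute and a tool call to move; the robot and the scene stay as the last step left them, time stands still between calls to the robot, and variables do not carry over. Pictures are saved under pics/ and viewed, at most 10 in all, crops included, and the job is handed in when it is done.

Besides the shell and the picture viewer there is one more tool, called after "Emit:" by a JSON object that holds its "op" and its "data", one argument or row to a line. drive_tool: Moves the arm, as the interface text tells. Its arguments: {"type":"object","properties":{"rows":{"type":"array"},"force":{"type":"number"}},"required":["rows"]}

```bash
mkdir -p pics; ls
python3 - <<'E'
from rig import manip, eyes, job
import cv2,numpy as np
print(manip.get_state())
for n in ("scene","side"):
    im=eyes.get_image(n); cv2.imwrite(f"pics/{n}0.png",im[:,:,::-1]); c=eyes.get_calibration(n); print(n,c)
E
```

```text
pics
{'clock': 0.0, 'qpos': array([-1.33298495e+00,  2.76603079e-01,  1.50613056e+00, -5.42980329e-06,
        1.36069482e+00, -1.21025443e-01]), 'qd': array([-4.70882767e-04, -2.39476896e-03, -1.94117475e-04, -1.26587546e-03,
        4.48108793e-04, -8.71554181e-05]), 'effort': array([ 3.93081464e-04, -4.16770899e+01, -2.45806646e+01, -3.48990341e-05,
        1.13525291e-02,  4.17999416e-06]), 'position': array([ 0.20179124, -0.53788925,  0.24143611]), 'ee_rot': array([-9.16185001e-04,  9.83947132e-01,  1.78457832e-01, -5.62188594e-05]), 'contact_force': array([ 0.05604851, -0.43691289,  0.66123065]), 'moment': array([0.00558478, 0.05339769, 0.05147014]), 'gripper_force': 0.0, 'width': 0.08551874791138525}
scene {'camera_matrix': array([[578.20617783,   0.        , 318.22394426],
       [  0.        , 578.20617783, 245.84592175],
       [  0.        ,   0.        ,   1.        ]]), 'view': array([[-0.89927561, -0.43683286, -0.02191876,  0.34946565],
       [ 0.21459072, -0.4843201 ,  0.84816559, -0.37643561],
       [-0.3811223 ,  0.75803106,  0.52927753, -0.65927909],
       [ 0.        ,  0.        ,  0.        ,  1.        ]])}
side {'camera_matrix': array([[581.86872605,   0.        , 321.89202817],
       [  0.        , 581.86872605, 245.81879956],
       [  0.        ,   0.        ,   1.        ]]), 'view': array([[-0.99863034,  0.051254  , -0.01051086,  0.56530366],
       [-0.04199644, -0.66541711,  0.74528945, -0.27155095],
       [ 0.03120496,  0.74471007,  0.6666582 , -0.9908525 ],
       [ 0.        ,  0.        ,  0.        ,  1.        ]])}
```

View pics/scene0.png

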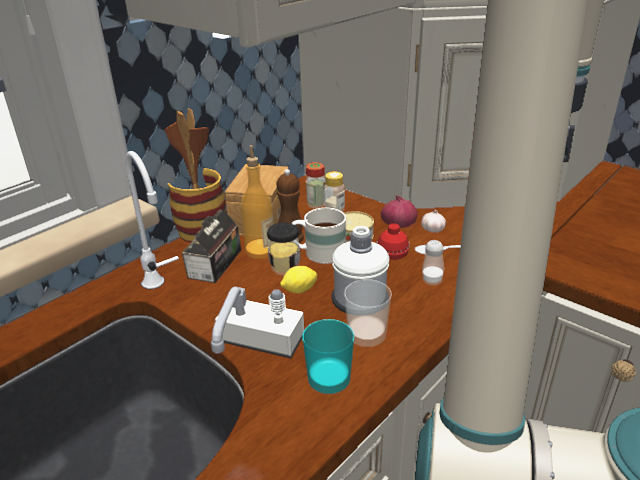

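View pics/side0.png

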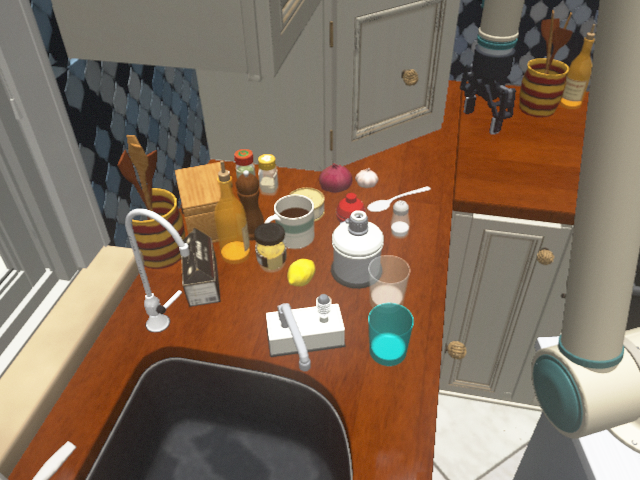

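The scene view shows the spout at (237,300) in the white stand, with the brush beside it at (277,305). The filter is at (360,265), the clear glass at (368,310) and the turquoise look-alike at (329,355). Two things could be taken for the spout: the window tap at (145,220) and the brush at (277,305). I choose the bent tube in the stand. Next, close crops.

Run:
```python
import cv2,numpy as np
a=cv2.imread("pics/scene0.png");b=cv2.imread("pics/side0.png")
f=lambda i,x,y,w,h:cv2.resize(i[y:y+h,x:x+w],None,fx=4,fy=4,interpolation=cv2.INTER_CUBIC)
cv2.imwrite("pics/c1.png",np.hstack([f(a,205,220,100,145),f(b,255,260,100,145)]))
cv2.imwrite("pics/c2.png",np.hstack([f(a,315,220,100,145),f(b,320,200,100,145)]))
```

```text
(no output)
```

View pics/c1.png

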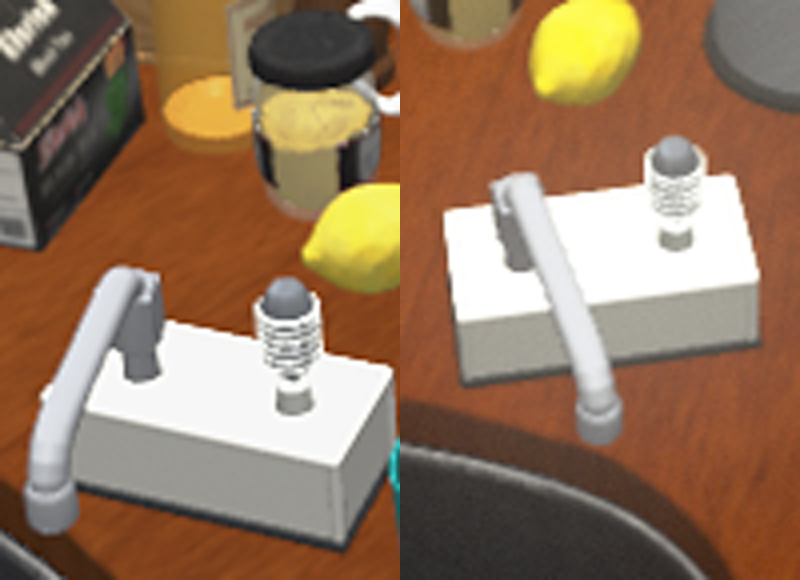

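View pics/c2.png

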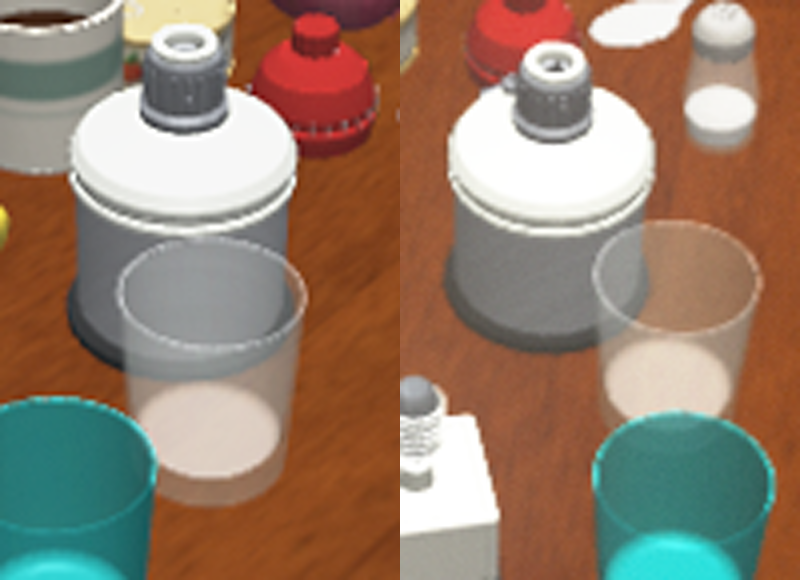

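The left crop confirms the spout: grey stem rising from the well at (142,375), arm running to the nozzle at (52,515), and the brush in the other well. The right crop shows the socket mouth at (184,40) in scene and (556,64) in side, with the clear glass in front of the filter.

```bash
cat > h.py <<'E'
import numpy as np
from rig import manip, eyes, job
def ray(n,u,v,c=None):
    c=c or eyes.get_calibration(n); K=c["camera_matrix"];V=c["view"];R=V[:3,:3]
    d=np.linalg.solve(K,[u,v,1.]); d=R.T@(d*[1,-1,-1]); return -R.T@V[:3,3], d/np.linalg.norm(d)
def plane(n,u,v,z,c=None):
    o,d=ray(n,u,v,c); return o+d*(z-o[2])/d[2]
def tri(*rs):
    A=sum(np.eye(3)-np.outer(d,d) for o,d in rs); b=sum((np.eye(3)-np.outer(d,d))@o for o,d in rs)
    p=np.linalg.solve(A,b); return p, max(np.linalg.norm((np.eye(3)-np.outer(d,d))@(p-o)) for o,d in rs)
def proj(n,p,c=None):
    c=c or eyes.get_calibration(n); q=c["view"][:3,:3]@p+c["view"][:3,3]; q=c["camera_matrix"]@(q*[1,-1,-1]); return q[:2]/q[2]
E
python3 - <<'E'
from h import *
np.set_printoptions(precision=4,suppress=True)
S=lambda u,v:(205+u/4,220+v/4); D=lambda u,v:(255+(u-400)/4,260+v/4)
S2=lambda u,v:(315+u/4,220+v/4); D2=lambda u,v:(320+(u-400)/4,200+v/4)
for n,a,b,z in [("stem@well",S(142,372),D(520,262),.048),("nozzle",S(52,512),D(600,425),.075),
 ("brushtop",S(288,290),D(675,148),.105),("brush@well",S(293,400),D(677,238),.048),("mouth",S2(184,40),D2(556,64),.152),
 ("rim",S2(212,293),D2(677,278),.091),("standFR",S(338,466),D(757,283),.048),("standBR",S(393,368),D(736,178),.048),("standFL",None,D(460,318),.048),("standBL",None,D(445,212),.048),("elbow",S(125,270),D(522,177),.113)]:
    if a is None: print(n,plane("side",*b,z));continue
    print(n,tri(ray("scene",*a),ray("side",*b)),plane("scene",*a,z)[:2],plane("side",*b,z)[:2])
print(-eyes.get_calibration("scene")["view"][:3,:3].T@eyes.get_calibration("scene")["view"][:3,3],-eyes.get_calibration("side")["view"][:3,:3].T@eyes.get_calibration("side")["view"][:3,3])
c=eyes.get_calibration("wrist");print(c, manip.get_state()["position"])
E
```

```text
stem@well (array([ 0.6245, -0.1768,  0.0459]), np.float64(0.0009869837354104702)) [ 0.6232 -0.1761] [ 0.6245 -0.1738]
nozzle (array([ 0.5903, -0.0634,  0.0716]), np.float64(0.0003625786404087629)) [ 0.5878 -0.0609] [ 0.5903 -0.0604]
brushtop (array([ 0.552 , -0.1859,  0.107 ]), np.float64(0.00024397766128694172)) [ 0.5536 -0.1886] [ 0.552  -0.1874]
brush@well (array([ 0.5517, -0.1823,  0.0511]), np.float64(0.0007813747731724172)) [ 0.5539 -0.1866] [ 0.5518 -0.1839]
mouth (array([ 0.4733, -0.3551,  0.1535]), np.float64(0.0009603209831241521)) [ 0.4745 -0.3592] [ 0.4735 -0.3555]
rim (array([ 0.4223, -0.2651,  0.0911]), np.float64(0.0004112738142140107)) [ 0.4224 -0.2659] [ 0.4224 -0.2647]
standFR (array([ 0.5166, -0.1568,  0.047 ]), np.float64(0.0008848887768620352)) [ 0.5162 -0.1571] [ 0.5169 -0.1549]
standBR (array([ 0.5218, -0.2167,  0.0528]), np.float64(0.0010885362857503131)) [ 0.5249 -0.2236] [ 0.5217 -0.2196]
standFL [ 0.6516 -0.1427  0.048 ]
standBL [ 0.6595 -0.2065  0.048 ]
elbow (array([ 0.6206, -0.1699,  0.1084]), np.float64(0.0007483751740076927)) [ 0.6165 -0.1637] [ 0.6202 -0.1667]
[0.1438 0.4701 0.6759] [0.584  0.5282 0.8689]
{'camera_matrix': array([[417.4648,   0.    , 317.5083],
       [  0.    , 417.4648, 238.996 ],
       [  0.    ,   0.    ,   1.    ]]), 'view': array([[ 0.3513, -0.9363, -0.0009, -0.5743],
       [ 0.8854,  0.3325, -0.3249,  0.0421],
       [ 0.3045,  0.1133,  0.9458, -0.3801],
       [ 0.    ,  0.    ,  0.    ,  1.    ]])} [ 0.2018 -0.5379  0.2415]
```

Run:
```python
from h import *
print(tri(ray("scene",243,41),ray("side",274,75)),tri(ray("scene",243,41),ray("side",247,70)),tri(ray("scene",160,13),ray("side",70,55)))
```

```text
(array([ 0.61766078, -0.25460136,  0.49307146]), np.float64(0.004961991558959403)) (array([ 0.66024757, -0.3176682 ,  0.47483806]), np.float64(0.002997888886511864)) (array([ 0.97512888, -0.48739292,  0.45344269]), np.float64(0.015112613135303437))
```

Emit:
{"op": "drive_tool", "data": {
  "rows": [
    [[0,0,0.18],[1,5,1],8.5],
    [[0,0,0.18],[1,5,1],6],
    [[0,0,0.18],[2,5,0],6],
    [[0,0,0.18],[3,5,0],6],
    [[0,0,0.18],[4,5,0],6],
    [[0,0,0.18],[4,4,0],6],
    [[0,0,0.18],[4,4,0],6],
    [[0,0,0.18],[4,3,0],6]
  ]
}}

```text
clock: 1.1
position: [0.4317, -0.1776, 0.2622]
ee_rot: [-0.0, 0.619, 0.785, -0.0]
contact_force: [0.9, -0.3, -0.4]
width: 0.0599
gripper_force: 0.0
```

Emit:
{"op": "drive_tool", "data": {
  "rows": [
    [[0,0,0.05],[5,1,0],6],
    [[0,0,0],[4,0.5,0],6],
    [[0,0,0],[0,0,0],6],
    [[0,0,0],[0,0,0],6]
  ]
}}

```text
clock: 1.6
position: [0.5201, -0.1644, 0.2617]
ee_rot: [-0.001, 0.602, 0.798, -0.0]
contact_force: [0.4, 0.4, -0.3]
width: 0.0601
gripper_force: 0.0
```

Run:
```python
from h import *
import cv2
s=manip.get_state();c=eyes.get_calibration("wrist");im=eyes.get_image("wrist");cv2.imwrite("pics/w1.png",im[:,:,::-1])
np.save("w1.npy",c,allow_pickle=True);print(s["position"],s["ee_rot"]); print(-c["view"][:3,:3].T@c["view"][:3,3])
for p in [(.624,-.1755,.048),(.59,-.062,.075),(.552,-.186,.107),(.624,-.1755,.114)]: print(proj("wrist",np.array(p),c))
```

```text
[ 0.5200899  -0.1643916   0.26165412] [-1.04479826e-03  6.02197340e-01  7.98346488e-01 -3.95953931e-04]
[ 0.49715146 -0.08382499  0.39285681]
[428.58113061 244.01876925]
[449.98732385 102.2824828 ]
[351.69709354 258.51165694]
[451.26735938 274.52975788]
```

View pics/w1.png

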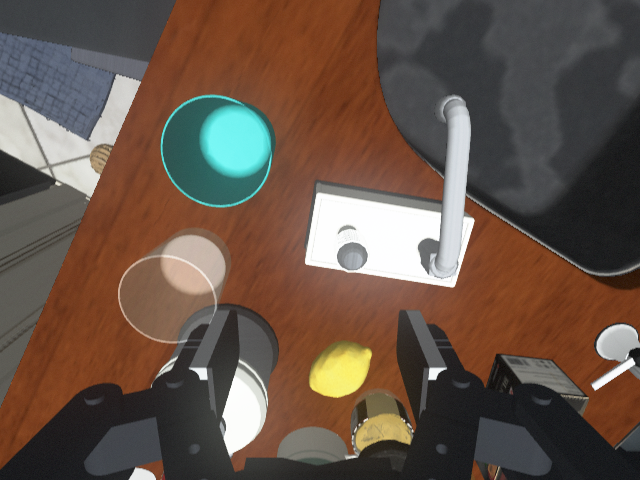

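The wrist view shows the arm of the spout running from about (458,110) down to the elbow at (444,268). The brush is at (350,255), and both fit the predicted pixels. I zoom in for precise edges.

Run:
```python
import cv2
i=cv2.imread("pics/w1.png")[90:290,400:490]
cv2.imwrite("pics/c3.png",cv2.resize(i,None,fx=3,fy=3,interpolation=cv2.INTER_CUBIC))
g=cv2.cvtColor(i,cv2.COLOR_BGR2GRAY)
for v in (130,145,160,175,225,240,255,262): print(v,[int(x) for x in g[v-90,25:80]])
```

```text
130 [75, 74, 75, 76, 78, 76, 77, 80, 80, 77, 79, 76, 74, 77, 77, 73, 76, 77, 76, 78, 76, 79, 82, 117, 144, 162, 182, 191, 204, 212, 214, 218, 217, 216, 216, 220, 222, 221, 219, 220, 219, 220, 221, 218, 207, 185, 59, 58, 59, 58, 58, 57, 57, 57, 52]
145 [71, 71, 73, 72, 73, 76, 77, 75, 75, 76, 77, 77, 77, 75, 77, 77, 74, 74, 77, 76, 75, 59, 109, 136, 160, 177, 191, 205, 210, 217, 217, 215, 216, 217, 220, 221, 220, 219, 219, 220, 219, 221, 220, 209, 186, 59, 58, 59, 60, 61, 60, 58, 58, 58, 57]
160 [77, 68, 44, 42, 45, 43, 48, 48, 48, 50, 52, 57, 59, 66, 69, 67, 69, 68, 70, 70, 65, 115, 143, 161, 181, 195, 206, 212, 218, 217, 217, 215, 218, 221, 223, 220, 220, 220, 220, 220, 221, 217, 206, 155, 60, 59, 62, 58, 58, 58, 61, 57, 55, 57, 58]
175 [88, 89, 86, 86, 85, 83, 83, 84, 88, 86, 86, 81, 80, 75, 62, 119, 135, 96, 69, 81, 121, 147, 166, 183, 196, 207, 214, 218, 218, 217, 215, 218, 221, 221, 220, 220, 219, 220, 221, 221, 214, 197, 76, 66, 65, 66, 63, 68, 69, 68, 67, 67, 65, 66, 61]
225 [254, 254, 254, 254, 254, 254, 254, 254, 254, 254, 254, 254, 254, 254, 254, 152, 121, 150, 168, 186, 20
[... 263 characters left out ...]
89, 202, 213, 217, 219, 219, 219, 219, 221, 223, 223, 221, 220, 222, 221, 222, 216, 204, 224, 241, 238, 253, 254, 254, 254, 244, 87, 81, 77, 79, 77, 78, 79, 86, 87, 87, 85]
255 [110, 108, 108, 104, 105, 171, 204, 208, 210, 212, 203, 129, 103, 123, 145, 166, 186, 197, 209, 215, 218, 220, 219, 218, 220, 222, 224, 222, 221, 221, 220, 223, 217, 205, 223, 254, 254, 254, 254, 118, 93, 94, 91, 90, 90, 89, 89, 88, 85, 85, 87, 88, 84, 83, 79]
262 [109, 111, 108, 109, 126, 153, 165, 186, 220, 162, 117, 128, 138, 152, 173, 184, 193, 203, 211, 216, 218, 218, 219, 223, 223, 223, 221, 220, 221, 220, 209, 190, 132, 200, 254, 254, 254, 114, 91, 88, 86, 85, 85, 83, 83, 86, 88, 86, 83, 81, 78, 78, 77, 76, 77]
```

View pics/c3.png

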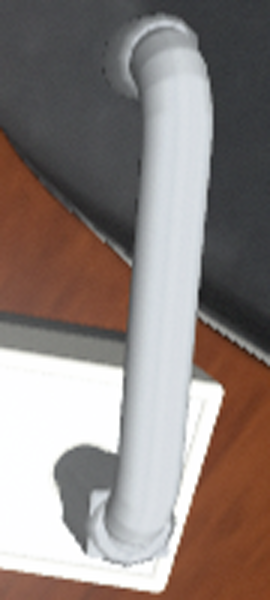

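The crop shows the arm tube with the sleeve's flats at both sides of the elbow, at about u=429.5 and u=457.5 near v=265. I cast these rays.

Run:
```python
from h import *
c=np.load("w1.npy",allow_pickle=True).item()
P=np.array([plane("wrist",u,v,.106,c)[:2] for u,v in [(458.5,145),(457.2,160),(455.8,175),(451.3,225),(450,240),(447.8,255)]])
print(P); d=P[0]-P[-1];d/=np.linalg.norm(d);print("yaw",np.degrees(np.arctan2(d[1],d[0])))
for a,z in [((443.5,262),.096),((443.5,277),.096),((429.5,264),.096),((457.5,264),.096),((355,256),.105)]: print(plane("wrist",*a,z,c))
from scipy.optimize import brentq
print("arm at y=-.173:",np.polyval(np.polyfit(P[:,1],P[:,0],1),-.173))
q=manip.get_state()["ee_rot"];print(np.degrees(2*np.arctan2(q[2],q[1]))-90)
```

```text
[[ 0.59668818 -0.08808876]
 [ 0.59965252 -0.0976805 ]
 [ 0.60262005 -0.10751602]
 [ 0.61314952 -0.14200076]
 [ 0.61651227 -0.15288966]
 [ 0.61932286 -0.16423306]]
yaw 106.55512327181465
[ 0.62255551 -0.17330557  0.096     ]
[ 0.62718192 -0.18502333  0.096     ]
[ 0.61284562 -0.17780836  0.096     ]
[ 0.63348436 -0.1718938   0.096     ]
[ 0.55413137 -0.18413859  0.105     ]
arm at y=-.173: 0.6222985766281759
15.908981121649731
```

Emit:
{"op": "drive_tool", "data": {
  "rows": [
    [[0,0,0.01],[5,-0.5,0],5],
    [[0,0,0],[5.3,-0.5,0],5],
    [[0,0,0],[0,0,-5],5],
    [[0,0,0],[0,0,-6],5],
    [[0,0,0],[0,0,-4],5],
    [[0,0,0],[0,0,-3],5],
    [[0,0,0],[0,0,-0.9],5],
    [[0,0,0],[0,0,0],5]
  ]
}}

```text
clock: 2.65
position: [0.6236, -0.1751, 0.0738]
ee_rot: [0.0, 0.599, 0.801, 0.0]
contact_force: [-0.1, 0.5, 0.3]
width: 0.0503
gripper_force: 0.0
```

Emit:
{"op": "drive_tool", "data": {
  "rows": [
    [[0,0,0],[0,0,0],4],
    [[0,0,0],[0,0,0],3],
    [[0,0,0],[0,0,0],2.4],
    [[0,0,0],[0,0,0],1.5],
    [[0,0,0],[0,0,0],1.5],
    [[0,0,0],[0,0,0],1.5],
    [[0,0,0],[0,0,0],1.5]
  ],
  "force": 55
}}

```text
clock: 3.52
position: [0.6241, -0.1748, 0.0742]
ee_rot: [0.0, 0.598, 0.801, -0.0]
contact_force: [-1.5, -0.9, 4.9]
width: 0.0204
gripper_force: 53.8
```

Run:
```python
from h import *
s=manip.get_state();print(s["position"],s["contact_force"],s["moment"],s["width"],s["gripper_force"])
import cv2
for n in ("scene","side"):
    cv2.imwrite(f"pics/g_{n}.png",eyes.get_image(n)[:,:,::-1])
a=cv2.imread("pics/g_scene.png")[200:360,190:310];b=cv2.imread("pics/g_side.png")[200:360,250:370]
cv2.imwrite("pics/g.png",cv2.resize(np.hstack([a,b]),None,fx=3.3,fy=3.3,interpolation=cv2.INTER_CUBIC))
```

```text
[ 0.62413363 -0.1747943   0.07415167] [-1.53774845 -0.948995    4.85930247] [-0.04020709  0.30754197 -0.04873643] 0.020384158590990183 53.79084885120392
```

View pics/g.png

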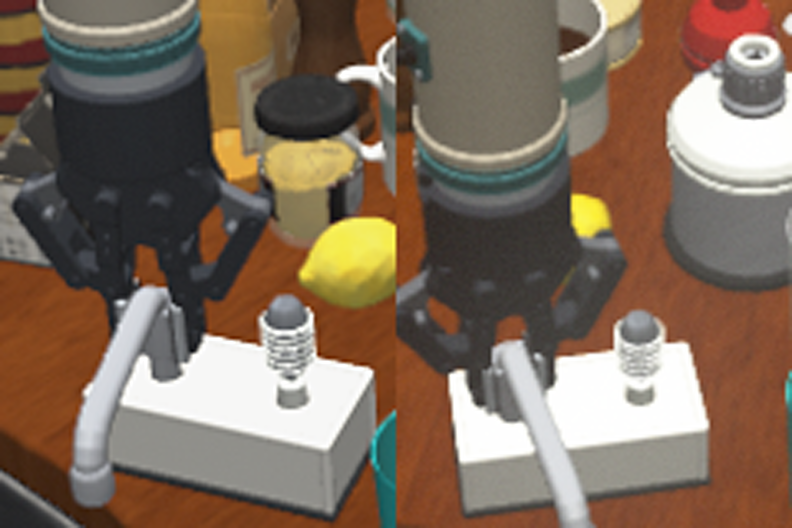

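The spout is gripped on its flats (width 20.4 mm, 54 N) and the brush stands clear. I lift it straight up.

Emit:
{"op": "drive_tool", "data": {
  "rows": [
    [[0,0,0],[0,0,1],1.5],
    [[0,0,0],[0,0,2],1.5],
    [[0,0,0],[0,0,2],1.5],
    [[0,0,0],[0,0,2],1.5],
    [[0,0,0],[0,0,0],1.5],
    [[0,0,0],[0,0,0],1.5]
  ]
}}

```text
clock: 4.38
position: [0.6234, -0.1743, 0.1424]
ee_rot: [-0.001, 0.598, 0.801, -0.0]
contact_force: [-0.5, 0.3, -1.3]
width: 0.0213
gripper_force: 54.1
```

Emit:
{"op": "drive_tool", "data": {
  "rows": [
    [[0,0,0],[-2,3,0],1.5],
    [[0,0,0],[-3,3,0],1.5],
    [[0,0,0],[-4,2,0],1.5],
    [[0,0,0],[-3,0,2],1.5],
    [[0,0,0],[-2,0,3],1.5],
    [[0,0,0],[-1,-1,3],1.5],
    [[0,0,0],[0,-1,3],1.5],
    [[0,0,0],[0,0,0],1.5]
  ]
}}

```text
clock: 5.38
position: [0.4749, -0.1154, 0.2545]
ee_rot: [0.002, 0.599, 0.801, 0.001]
contact_force: [0.2, 0.4, -1.9]
width: 0.0209
gripper_force: 54.2
```

Emit:
{"op": "drive_tool", "data": {
  "rows": [
    [[0,0,0.06],[0,-4,0],1.5],
    [[0,0,0.06],[0,-5,0],1.5],
    [[0,0,0.06],[0,-5,0],1.5],
    [[0,0,0.045],[0,-5,0],1.5],
    [[0,0,0],[-0.2,-3,0],1.5],
    [[0,0,0],[0,-2,0],1.5],
    [[0,0,0],[0,0,0],1.5],
    [[0,0,0],[0,0,0],1.5]
  ]
}}

```text
clock: 6.38
position: [0.4719, -0.353, 0.2527]
ee_rot: [-0.001, 0.504, 0.864, 0.001]
contact_force: [-0.0, 0.1, -1.5]
width: 0.021
gripper_force: 54.1
```

Run:
```python
from h import *
s=manip.get_state();print(s["position"],s["ee_rot"],s["contact_force"],s["moment"])
import cv2
for n in ("scene","side"):
    cv2.imwrite(f"pics/i_{n}.png",eyes.get_image(n)[:,:,::-1])
print([proj(n,np.array(p)) for n in("scene","side") for p in[(.4735,-.3555,.185),(.4735,-.3555,.152)]])
a=cv2.imread("pics/i_scene.png")[155:270,320:400];b=cv2.imread("pics/i_side.png")[145:260,320:400]
cv2.imwrite("pics/i.png",cv2.resize(np.hstack([a,b]),None,fx=5,fy=5,interpolation=cv2.INTER_CUBIC))
```

```text
[ 0.47192205 -0.35301558  0.25270505] [-8.65640753e-04  5.04228305e-01  8.63569637e-01  7.40729759e-04] [-0.01050565  0.13367018 -1.46037847] [ 0.03788058 -0.02412259  0.01132207]
[array([361.04622288, 214.82341473]), array([360.72573039, 231.08119782]), array([359.53128718, 202.60230616]), array([358.98171888, 215.99563143])]
```

View pics/i.png

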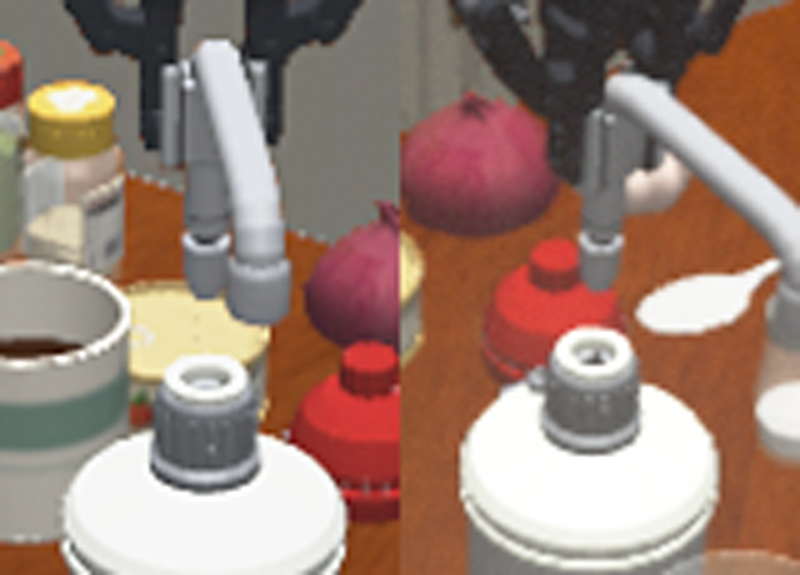

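The scene half shows the nose at crop (206,291) above the mouth at (207,378). The side half shows the nose at (599,283) above the mouth at (594,347). The offset is small, so I measure it more finely.

Run:
```python
from h import *
import cv2
np.set_printoptions(precision=4,suppress=True)
R={"scene":(361,361,[192,195,198,206,209,211]),"side":(359.5,359,[181,184,187,195,198,200])}
for n,(u0,um,rows) in R.items():
    im=cv2.imread(f"pics/i_{n}.png").astype(float)
    for v in rows:
        r=im[v,int(u0)-10:int(u0)+11]; g=np.abs(np.diff(r,axis=0)).sum(1)
        w=lambda a:(np.arange(len(a))*a).sum()/a.sum()
        print(n,v,"u from",int(u0)-10,[int(x) for x in r.mean(1)],[int(x) for x in g])
    # mouth ring
    vv={"scene":(225,240),"side":(208,224)}[n]
    sub=im[vv[0]:vv[1],345:375].min(2); m=(sub>185).astype(np.uint8)
    k,l,st,ce=cv2.connectedComponentsWithStats(m); i=1+np.argmax(st[1:,4]); 
    h=cv2.convexHull(np.argwhere(l==i)[:,::-1].astype(np.int32)); e=cv2.fitEllipse(h.astype(np.float32));print(n,"ring",e[0][0]+345,e[0][1]+vv[0],e[1],st[i])
```

```text
scene 192 u from 351 [101, 127, 109, 106, 126, 128, 94, 108, 114, 118, 120, 121, 117, 109, 113, 168, 202, 220, 229, 228, 228] [78, 54, 14, 72, 12, 103, 43, 18, 10, 6, 3, 11, 25, 14, 165, 102, 54, 25, 2, 1]
scene 195 u from 351 [86, 88, 87, 84, 83, 92, 99, 108, 115, 117, 120, 120, 118, 113, 114, 145, 187, 209, 220, 224, 226] [5, 3, 9, 4, 50, 106, 27, 20, 8, 8, 0, 7, 13, 3, 92, 125, 66, 34, 12, 5]
scene 198 u from 351 [84, 84, 85, 85, 86, 92, 95, 84, 96, 111, 112, 110, 101, 96, 84, 110, 163, 191, 209, 219, 224] [3, 3, 1, 4, 46, 104, 33, 35, 45, 4, 6, 26, 15, 36, 78, 160, 83, 55, 30, 14]
scene 206 u from 351 [79, 80, 82, 82, 78, 90, 100, 108, 112, 115, 115, 113, 114, 111, 117, 132, 105, 125, 136, 147, 152] [5, 5, 1, 11, 57, 100, 22, 13, 10, 2, 4, 2, 10, 19, 46, 81, 58, 34, 34, 14]
scene 209 u from 351 [80, 80, 80, 80, 82, 93, 102, 109, 115, 117, 118, 116, 115, 109, 108, 134, 159, 171, 186, 184, 192] [2, 1, 3, 6, 52, 107, 21, 17, 7, 2, 6, 3, 18, 3, 78, 77, 34, 47, 8, 26]
scene 211 u from 351 [135, 134, 134, 135, 135, 133, 118, 107, 113, 115, 116, 115, 113, 107, 99, 111, 117, 126, 134, 14
[... 749 characters left out ...]
7, 19, 11, 5, 12, 13]
side 195 u from 349 [114, 113, 114, 114, 115, 116, 109, 106, 137, 161, 156, 149, 162, 149, 118, 105, 97, 94, 91, 96, 93] [5, 4, 1, 2, 5, 70, 99, 92, 71, 15, 19, 39, 41, 91, 83, 43, 9, 10, 16, 10]
side 198 u from 349 [107, 108, 110, 110, 108, 99, 91, 101, 113, 116, 118, 119, 115, 112, 105, 98, 96, 93, 92, 98, 98] [13, 5, 4, 11, 27, 58, 74, 34, 9, 6, 3, 11, 10, 34, 68, 23, 10, 5, 17, 7]
side 200 u from 349 [78, 77, 82, 77, 76, 80, 79, 98, 110, 114, 117, 118, 114, 109, 105, 101, 99, 97, 100, 100, 100] [5, 16, 14, 4, 11, 11, 77, 34, 14, 8, 2, 11, 18, 67, 47, 4, 8, 9, 5, 2]
side ring 358.45000743865967 215.1209635734558 (9.74014949798584, 15.126972198486328) [ 6  3 15 10 96]
```

The nose is within about 1 mm of the axis and upright, well inside the bevel's capture. I descend and watch the forces.

Emit:
{"op": "drive_tool", "data": {
  "rows": [
    [[0,0,0],[0.05,0,-1],1.5],
    [[0,0,0],[0,0,-1.2],1.5],
    [[0,0,0],[0,0,-0.8],1.5],
    [[0,0,0],[0,0,-0.5],1.5],
    [[0,0,0],[0,0,-0.4],1.5],
    [[0,0,0],[0,0,-0.2],1.5],
    [[0,0,0],[0,0,0],1.5]
  ]
}}

```text
clock: 7.35
position: [0.4725, -0.3547, 0.2123]
ee_rot: [0.0, 0.505, 0.863, 0.0]
contact_force: [-0.1, -0.5, -0.9]
width: 0.0211
gripper_force: 54.1
```

Emit:
{"op": "drive_tool", "data": {
  "rows": [
    [[0,0,0],[0,0,-0.2],1.5],
    [[0,0,0],[0,0,-0.2],1.5],
    [[0,0,0],[0,0,-0.1],1.5],
    [[0,0,0],[0,0,0],1.5]
  ]
}}

```text
clock: 7.85
position: [0.4725, -0.3551, 0.2075]
ee_rot: [0.0, 0.505, 0.863, -0.0]
contact_force: [-0.2, -2.0, -0.8]
width: 0.0208
gripper_force: 54.2
```

Emit:
{"op": "drive_tool", "data": {
  "rows": [
    [[0,0,0],[0,-0.06,0],1.5],
    [[0,0,0],[0,0,-0.2],1.5],
    [[0,0,0],[0,0,-0.2],1.5],
    [[0,0,0],[0,0,0],1.5]
  ]
}}

```text
clock: 8.35
position: [0.4726, -0.3554, 0.2034]
ee_rot: [0.0, 0.505, 0.863, -0.0]
contact_force: [-0.1, -0.7, 0.7]
width: 0.021
gripper_force: 54.6
```

Emit:
{"op": "drive_tool", "data": {
  "rows": [
    [[0,0,0],[0,-0.03,-0.2],1.5],
    [[0,0,0],[0,0,-0.2],1.5],
    [[0,0,0],[0,0,-0.1],1.5],
    [[0,0,0],[0,0,0],1.5]
  ]
}}

```text
clock: 8.85
position: [0.4724, -0.3557, 0.1981]
ee_rot: [0.0, 0.505, 0.863, -0.0]
contact_force: [0.0, -2.3, 1.3]
width: 0.0208
gripper_force: 54.6
```

Emit:
{"op": "drive_tool", "data": {
  "rows": [
    [[0,0,0],[0,0,-0.2],1.5],
    [[0,0,0],[0,0,-0.2],1.5],
    [[0,0,0],[0,0,0],1.5]
  ]
}}

```text
clock: 9.22
position: [0.4727, -0.3558, 0.1948]
ee_rot: [0.001, 0.505, 0.863, -0.0]
contact_force: [-1.2, -1.8, 3.9]
width: 0.0207
gripper_force: 55.1
```

Emit:
{"op": "drive_tool", "data": {
  "rows": [
    [[0,0,0],[0,-0.03,-0.2],1.5],
    [[0,0,0],[0,0,-0.2],1.5],
    [[0,0,0],[0,0,0],1.5]
  ]
}}

```text
clock: 9.6
position: [0.4726, -0.3559, 0.1904]
ee_rot: [0.0, 0.505, 0.863, 0.0]
contact_force: [0.2, -0.8, 3.1]
width: 0.0206
gripper_force: 55.0
```

Emit:
{"op": "drive_tool", "data": {
  "rows": [
    [[0,0,0],[0,0,-0.15],1.5],
    [[0,0,0],[0,0,-0.1],1.5],
    [[0,0,0],[0,0,0],1.5]
  ]
}}

```text
clock: 9.98
position: [0.4727, -0.356, 0.1897]
ee_rot: [0.001, 0.505, 0.863, -0.0]
contact_force: [-1.0, -0.0, 11.1]
width: 0.0209
gripper_force: 56.0
```

Emit:
{"op": "drive_tool", "data": {
  "rows": [
    [[0,0,0],[0,0,-0.1],1.5],
    [[0,0,0],[0,0,0],1.5]
  ]
}}

```text
clock: 10.22
position: [0.4727, -0.356, 0.1889]
ee_rot: [0.001, 0.505, 0.863, -0.0]
contact_force: [-2.1, 0.2, 12.5]
width: 0.0204
gripper_force: 56.1
```

Run:
```python
from h import *
import cv2
s=manip.get_state();print(s["clock"],s["position"],s["contact_force"],s["moment"])
a=eyes.get_image("scene")[155:270,320:400];b=eyes.get_image("side")[145:260,320:400]
cv2.imwrite("pics/j.png",cv2.resize(np.hstack([a,b]),None,fx=5,fy=5,interpolation=cv2.INTER_CUBIC)[:,:,::-1])
```

```text
10.225 [ 0.4727257  -0.35601143  0.18890318] [-2.14854641  0.16991531 12.54825101] [-0.039783    0.39852045 -0.0523727 ]
```

View pics/j.png

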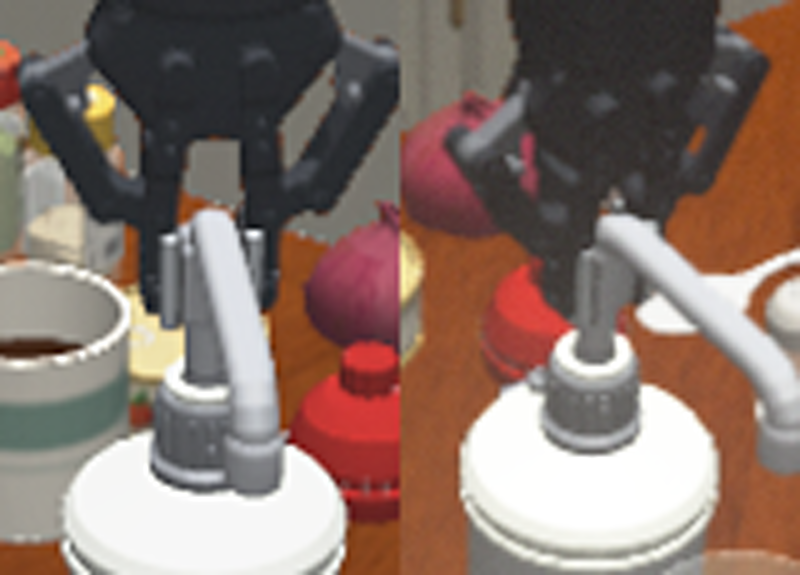

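The stem is about 29 mm in, the groove is out of sight, and the valve spring is being felt (14 N). I continue in small steps.

Emit:
{"op": "drive_tool", "data": {
  "rows": [
    [[0,0,0],[-0.03,0,-0.1],1.5],
    [[0,0,0],[0,0,-0.1],1.5],
    [[0,0,0],[0,0,0],1.5]
  ]
}}

```text
clock: 10.7
position: [0.4727, -0.3561, 0.1873]
ee_rot: [0.001, 0.505, 0.863, -0.0]
contact_force: [-2.7, 0.2, 13.4]
width: 0.0209
gripper_force: 56.4
```

Emit:
{"op": "drive_tool", "data": {
  "rows": [
    [[0,0,0],[0,0,-0.1],1.5],
    [[0,0,0],[0,0,0],1.5]
  ]
}}

```text
clock: 10.95
position: [0.4727, -0.3561, 0.1864]
ee_rot: [0.002, 0.505, 0.863, -0.0]
contact_force: [-1.7, -0.1, 14.1]
width: 0.0206
gripper_force: 56.3
```

Emit:
{"op": "drive_tool", "data": {
  "rows": [
    [[0,0,0],[0,0,-0.1],1.5],
    [[0,0,0],[0,0,0],1.5]
  ]
}}

```text
clock: 11.2
position: [0.4727, -0.3562, 0.1853]
ee_rot: [0.002, 0.505, 0.863, -0.0]
contact_force: [-1.7, 0.7, 13.9]
width: 0.0208
gripper_force: 56.3
```

Emit:
{"op": "drive_tool", "data": {
  "rows": [
    [[0,0,0],[0,0,-0.05],1.5],
    [[0,0,0],[0,0,0],1.5]
  ]
}}

```text
clock: 11.45
position: [0.4727, -0.3562, 0.1849]
ee_rot: [0.002, 0.505, 0.863, -0.0]
contact_force: [-2.2, 0.6, 14.8]
width: 0.0208
gripper_force: 56.4
```

Emit:
{"op": "drive_tool", "data": {
  "rows": [
    [[0,0,0],[0,0,-0.05],1.5],
    [[0,0,0],[0,0,0],1.5]
  ]
}}

```text
clock: 11.7
position: [0.4727, -0.3562, 0.1846]
ee_rot: [0.002, 0.505, 0.863, -0.0]
contact_force: [-1.6, 0.2, 15.5]
width: 0.0208
gripper_force: 56.6
```

Emit:
{"op": "drive_tool", "data": {
  "rows": [
    [[0,0,0],[0,0,-0.05],1.5],
    [[0,0,0],[0,0,0],1.5]
  ]
}}

```text
clock: 11.95
position: [0.4727, -0.3563, 0.1843]
ee_rot: [0.002, 0.505, 0.863, -0.0]
contact_force: [-1.0, 0.1, 16.2]
width: 0.0211
gripper_force: 56.7
```

Emit:
{"op": "drive_tool", "data": {
  "rows": [
    [[0,0,0],[0,0,-0.05],1.5],
    [[0,0,0],[0,0,0],1.5]
  ]
}}

```text
clock: 12.2
position: [0.4727, -0.3563, 0.1842]
ee_rot: [0.002, 0.505, 0.863, -0.0]
contact_force: [-1.9, 0.8, 18.0]
width: 0.0211
gripper_force: 56.9
```

Emit:
{"op": "drive_tool", "data": {
  "rows": [
    [[0,0,0],[0,0,-0.05],1.5],
    [[0,0,0],[0,0,0],1.5]
  ]
}}

```text
clock: 12.45
position: [0.4728, -0.3563, 0.1842]
ee_rot: [0.002, 0.505, 0.863, -0.0]
contact_force: [-3.3, 1.2, 20.2]
width: 0.0206
gripper_force: 57.1
```

The tool has stopped at z .1842, as predicted for the seat, and the force is rising. I go on to at least 23 N.

Emit:
{"op": "drive_tool", "data": {
  "rows": [
    [[0,0,0],[0,0,-0.05],1.5],
    [[0,0,0],[0,0,0],1.5]
  ]
}}

```text
clock: 12.7
position: [0.4728, -0.3563, 0.1841]
ee_rot: [0.002, 0.505, 0.863, -0.0]
contact_force: [-3.5, 1.5, 22.4]
width: 0.021
gripper_force: 57.4
```

Emit:
{"op": "drive_tool", "data": {
  "rows": [
    [[0,0,0],[0,0,-0.05],1.5],
    [[0,0,0],[0,0,0],1.5],
    [[0,0,0],[0,0,0],1.5]
  ]
}}

```text
clock: 13.08
position: [0.4728, -0.3563, 0.1841]
ee_rot: [0.002, 0.505, 0.863, -0.001]
contact_force: [-3.5, 0.7, 23.6]
width: 0.0209
gripper_force: 57.8
```

Emit:
{"op": "drive_tool", "data": {
  "rows": [
    [[0,0,0],[0,0,0],3],
    [[0,0,0],[0,0,0],5],
    [[0,0,0],[0,0,0],5],
    [[0,0,0],[0,0,0],5]
  ]
}}

```text
clock: 13.58
position: [0.472, -0.3555, 0.1785]
ee_rot: [-0.001, 0.505, 0.863, 0.0]
contact_force: [-0.8, 0.3, 0.2]
width: 0.0499
gripper_force: 0.0
```

Emit:
{"op": "drive_tool", "data": {
  "rows": [
    [[0,0,0],[0,0,2],5],
    [[0,0,0],[0,0,3],5],
    [[0,0,0],[0,0,4],5],
    [[0,0,0],[-2,0,4],5],
    [[0,0,0],[-5,0,2],5],
    [[0,0,0],[-5,0,0],5],
    [[0,0,0],[0,0,0],5]
  ]
}}

```text
clock: 14.45
position: [0.3496, -0.3554, 0.3299]
ee_rot: [-0.0, 0.506, 0.863, -0.0]
contact_force: [0.1, -0.3, 0.3]
width: 0.0499
gripper_force: 0.0
```

Run:
```python
from h import *
import cv2
print(manip.get_state()["clock"],manip.get_state()["contact_force"])
a=eyes.get_image("scene")[190:350,310:430];b=eyes.get_image("side")[180:340,310:430]
cv2.imwrite("pics/k.png",cv2.resize(np.hstack([a,b]),None,fx=3.3,fy=3.3,interpolation=cv2.INTER_CUBIC)[:,:,::-1])
```

```text
14.45 [ 0.09933116 -0.30382693  0.26987978]
```

View pics/k.png

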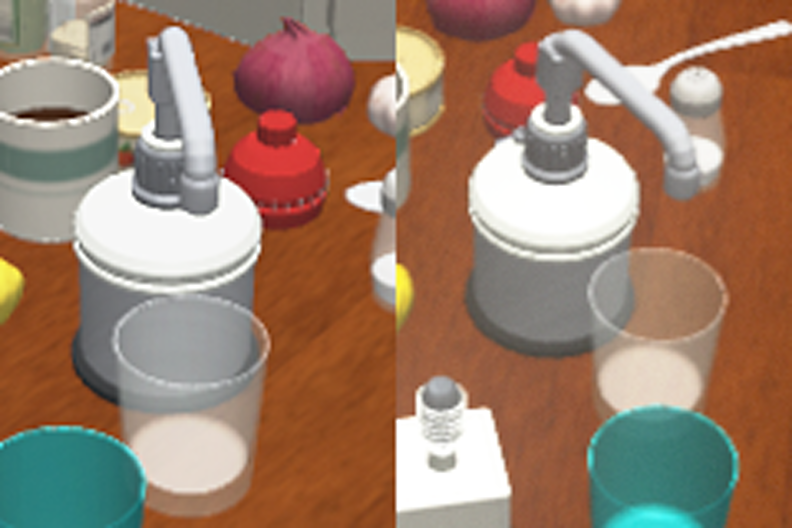

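The picture shows the spout upright in the socket, its outlet towards the clear glass, and everything else in place. I check the height against the pre-seat picture (TCP .1889, so home should be 4.8 mm lower).

Run:
```python
from h import *
import cv2
j=cv2.imread("pics/j.png");cy=cv2.resize(eyes.get_image("scene")[155:270,320:400][:,:,::-1].copy(),None,fx=5,fy=5,interpolation=cv2.INTER_CUBIC)
g=lambda x:cv2.cvtColor(x,cv2.COLOR_BGR2GRAY)
for (x0,x1,y0,y1) in [(195,245,208,250),(225,290,425,492),(200,275,212,420)]:
    t=g(j)[y0:y1,x0:x1]; r=cv2.matchTemplate(g(cy)[:, :400],t,cv2.TM_CCOEFF_NORMED); _,m,_,l=cv2.minMaxLoc(r); print(m,(l[0]-x0)/5,(l[1]-y0)/5)
P=np.array([.4728,-.3563,.2])
for z in(.2,.1953): print(proj("scene",P*[1,1,0]+[0,0,z]))
s=eyes.get_image("side")
```

```text
0.96755051612854 0.2 1.6
0.9433885216712952 -0.2 0.6
0.9290863871574402 -0.2 0.6
[361.74499991 207.12279285]
[361.69660217 209.50929136]
```

The picture reading is ambiguous at the 1–2 mm level. I check by touch: closed fingers lightly on top of the elbow (home puts its top at z .224, so TCP about .235), pressing it home if it stands proud.

Emit:
{"op": "drive_tool", "data": {
  "rows": [
    [[0,0,0],[4,0.1,0],0],
    [[0,0,0],[4,0.2,0],0],
    [[0,0,0],[4,0,0],0],
    [[0,0,0],[0,0,-3],0],
    [[0,0,0],[0,0,-3],0],
    [[0,0,0],[0,0,-1.5],0],
    [[0,0,0],[0,0,-0.7],0],
    [[0,0,0],[0,0,0],0]
  ]
}}

```text
clock: 15.65
position: [0.4725, -0.353, 0.2475]
ee_rot: [0.0, 0.505, 0.863, 0.0]
contact_force: [0.3, -0.2, 0.5]
width: 0.0001
gripper_force: 0.0
```

Emit:
{"op": "drive_tool", "data": {
  "rows": [
    [[0,0,0],[0,0,-0.2],0],
    [[0,0,0],[0,0,-0.2],0],
    [[0,0,0],[0,0,0],0]
  ]
}}

```text
clock: 16.02
position: [0.4721, -0.3529, 0.2436]
ee_rot: [0.0, 0.505, 0.863, -0.0]
contact_force: [1.0, -0.0, 0.1]
width: -0.0002
gripper_force: 0.0
```

Emit:
{"op": "drive_tool", "data": {
  "rows": [
    [[0,0,0],[0,0,-0.2],0],
    [[0,0,0],[0,0,0],0]
  ]
}}

```text
clock: 16.27
position: [0.4721, -0.3528, 0.2412]
ee_rot: [-0.0, 0.505, 0.863, 0.0]
contact_force: [0.2, -0.3, -0.1]
width: 0.0
gripper_force: 0.0
```

Emit:
{"op": "drive_tool", "data": {
  "rows": [
    [[0,0,0],[0,0,-0.2],0],
    [[0,0,0],[0,0,0],0]
  ]
}}

```text
clock: 16.52
position: [0.4721, -0.3527, 0.2391]
ee_rot: [-0.0, 0.505, 0.863, 0.0]
contact_force: [-0.5, -0.5, 0.4]
width: -0.0001
gripper_force: 0.0
```

Emit:
{"op": "drive_tool", "data": {
  "rows": [
    [[0,0,0],[0,0,-0.1],0],
    [[0,0,0],[0,0,0],0]
  ]
}}

```text
clock: 16.77
position: [0.4721, -0.3528, 0.2382]
ee_rot: [-0.0, 0.505, 0.863, 0.0]
contact_force: [-0.3, 0.3, -0.0]
width: 0.0001
gripper_force: 0.0
```

Emit:
{"op": "drive_tool", "data": {
  "rows": [
    [[0,0,0],[0,0,-0.1],0],
    [[0,0,0],[0,0,0],0]
  ]
}}

```text
clock: 17.02
position: [0.4721, -0.3528, 0.2373]
ee_rot: [-0.0, 0.505, 0.863, 0.0]
contact_force: [-0.1, 0.0, 0.5]
width: 0.0001
gripper_force: 0.0
```

Emit:
{"op": "drive_tool", "data": {
  "rows": [
    [[0,0,0],[0,0,-0.1],0],
    [[0,0,0],[0,0,0],0]
  ]
}}

```text
clock: 17.27
position: [0.4721, -0.3528, 0.2362]
ee_rot: [-0.0, 0.505, 0.863, 0.0]
contact_force: [-0.1, 0.1, -0.5]
width: 0.0004
gripper_force: 0.0
```

Emit:
{"op": "drive_tool", "data": {
  "rows": [
    [[0,0,0],[0,0,-0.07],0],
    [[0,0,0],[0,0,0],0]
  ]
}}

```text
clock: 17.52
position: [0.4721, -0.3528, 0.2356]
ee_rot: [-0.0, 0.505, 0.863, 0.0]
contact_force: [0.2, 0.3, -0.7]
width: -0.0002
gripper_force: 0.0
```

Emit:
{"op": "drive_tool", "data": {
  "rows": [
    [[0,0,0],[0,0,-0.07],0],
    [[0,0,0],[0,0,0],0]
  ]
}}

```text
clock: 17.77
position: [0.4721, -0.3528, 0.2349]
ee_rot: [-0.0, 0.505, 0.863, 0.0]
contact_force: [0.3, -1.0, 0.2]
width: -0.0005
gripper_force: 0.0
```

Emit:
{"op": "drive_tool", "data": {
  "rows": [
    [[0,0,0],[0,0,-0.07],0],
    [[0,0,0],[0,0,0],0]
  ]
}}

```text
clock: 18.02
position: [0.4721, -0.3528, 0.2342]
ee_rot: [-0.0, 0.505, 0.863, 0.0]
contact_force: [-0.8, 0.5, -0.9]
width: 0.0001
gripper_force: 0.0
```

There is no contact even at the home height, so the spout isn't standing proud. I retreat and hand in.

Emit:
{"op": "drive_tool", "data": {
  "rows": [
    [[0,0,0],[0,0,3],0],
    [[0,0,0],[-1,0,4],0],
    [[0,0,0],[-5,0,3],0],
    [[0,0,0],[-5,0,0],0],
    [[0,0,0],[0,0,0],0],
    [[0,0,0],[0,0,0],0]
  ]
}}

```text
clock: 18.77
position: [0.3626, -0.3529, 0.3344]
ee_rot: [0.001, 0.505, 0.863, 0.0]
contact_force: [0.3, -1.1, 0.4]
width: -0.0001
gripper_force: 0.0
```

```bash
python3 -c "
from rig import manip,job
s=manip.get_state();print(s['position'],s['contact_force']);print(job.sign_off())"
```

```text
[ 0.36256358 -0.35293014  0.33435008] [ 0.2562139  -1.0907134   0.41783074]
the job is handed in; nothing more can be done
None
```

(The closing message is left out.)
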